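Blue wax into the melting pan with sprung tongs

TASK

Take the sprung tongs standing in their black tray, squeeze them on the blue wax plug to pick it up, and set it down gently, standing upright, in the steel melting pan; keep the gripper itself off the wax. Then stand the tongs upright back in their tray and let go.

Things in the scene. Friction and masses are not known exactly. Their poses are not given: they have to be found in the camera images.
- tongs: Sprung tongs, 112 mm tall, 120 g, upright on the feet of two parallel 5 mm plate arms. Origin midway between the feet; z up, y from arm to arm (squeeze direction), x along the plates. Steel jaws 34 mm wide up to 34 mm, 20 mm shanks to 60 mm, orange handles 22 mm wide to 112 mm, black spring housing between them 92-110 mm up. Open: 62 mm over the arms, 52 mm between the jaws.
- tongs_grip (a point): Where to grip the tongs from above across their y: midway between the orange handles, 95 mm above the feet. Arms stay parallel, each moves in up to 15 mm, its spring pushing back 1 N per mm; width over the arms = jaw gap + 10 mm. Squeezed to 51-55 mm the tongs are held with jaws open; about 38 mm grips the wax (30-50 N is plenty); back to 51-55 mm frees it. Axes as the tongs'.
- wax_blue: Blue wax plug, an upright cylinder 28 mm in diameter, 32 mm tall, about 20 g, standing on the oak slab; origin at the centre of its underside, z up. Its place among a red and a yellow plug of the same shape varies; plugs stand at least 65 mm apart, centre to centre.
- pan: Round steel melting pan, fixed, 120 mm in diameter, 18 mm high, open on top; wall 4 mm, flat floor 4 mm above the slab and about 104 mm across. Origin at the centre of its underside, z up; a black handle points along its x, reaching 158 mm from the centre, at most 30 mm high.
- tray: Black plastic tray of the tongs, fixed, 100 mm (its x) by 120 mm (its y), 18 mm high, open on top; walls 4 mm, floor 4 mm above the slab. Origin at the centre of its underside, z up. The tongs stand in it near the middle.

How it is judged:
On the way, in this order (a step that is already met when the one before it is completed fails the run):
1. the blue wax is held up between the squeezed tongs, more than 30 mm clear of the slab (contact force between tongs and wax_blue above 1 N and height (world z) of wax_blue above 0.03 m), for 0.2 s.
2. the tongs, still gripping it, lower the blue wax into the pan, to within 15 mm of the pan's floor (contact force between tongs and wax_blue above 0.5 N and z of wax_blue in the frame of pan below 0.019 m and horizontal distance between wax_blue and pan below 0.042 m), for 0.05 s.
At the end, for the whole second after the job is handed in: The blue wax stands in the pan, on its floor (within 5 mm), upright within 10 degrees, anywhere up to 42 mm from the pan's centre, free of the tongs; the tongs stand on the tray's floor (within 5 mm), upright within 10 degrees, their middle within 45 mm of the tray's centre; both at rest (horizontal distance between wax_blue and pan below 0.042 m and z of wax_blue in the frame of pan below 0.009 m and angle between each of wax_blue, tongs's own z axis and vertical below 0.17 rad and linear speed of each of wax_blue, tongs below 0.02 m/s and contact force between tongs and wax_blue below 0.05 N and horizontal distance between tongs and tray below 0.045 m and z of tongs in the frame of tray below 0.009 m); the robot touches nothing.
It fails at once if the gripper or arm itself touches the blue wax (contact force between any of the fingers, the arm and wax_blue above 0.3 N).
It also fails if it takes over 64 s, if anything falls off the work surface, if the arm or the gripper's body presses on something with over 40 N, if the wrist force passes 120 N, or if a joint passes its speed limit or range.

ROBOT

A 6-joint arm with a two-finger parallel gripper is mounted at the origin on the work surface. World frame = base frame: x ahead of the robot, y to its left, z up, the work surface at z = 0. Lengths are in m, angles in rad, forces in N, time in s.
With the tool pointing down it reaches from about 0.325 to 0.775 m from the base axis. Payload 5.5 kg.
Tool frame: the origin (TCP) lies on the centre line of the jaws, within the pads' length; the fingertips stand 25 mm ahead of it and the grasp point (between the pads) lies 6 mm ahead of it (bot.tip_reach is the z of the fingertips in the tool frame, in m); z points along the fingers, y is the direction in which the jaws open and shut (so a half turn about z gives the same grasp; the last joint's range is limited). The gripper opens to 85 mm and grips with 20 to 120 N. Pads are 22 mm wide; open, the fingers measure 114 mm over their backs; the gripper's body (76 mm by 85 mm) begins 54 mm behind the grasp point. The pads swing forward as they close: fully open they stand 13 mm farther back than shut.
Start: joints at [-1.332, 0.091, 1.231, -0, 1.82, -0.057], TCP at [0.175, -0.574, 0.226] pointing down, gripper open.
Joint ranges: [-2.87, 2.87], [-0.86, 2.18], [0.17, 2.46], [-1.51, 4.65], [0.06, 2.69], [-2.65, 2.65]. Speed limits (rad/s): [2.57, 2.57, 3.01, 3.14, 3.14, 3.14].

INTERFACE

Orientations are given as [roll, pitch, yaw] about the fixed x, y, z axes, in that order (R = Rz(yaw) Ry(pitch) Rx(roll)).
In Python, from rig import bot gives the robot as it stands.
- The arm moves only by the tool servo_tool, never from a script. Its argument "series" is text: rows parted by semicolons, each of 5 numbers parted by spaces: the shift along the tool's x, y, z in cm, then the turn about the tool's z in rad, then the finger opening in cm, from 0 to 8.54. In form: dx dy dz twist hand; .... A call has 1 to 5 rows; each row shifts and turns the commanded pose from where the row before left it, along the tool's axes as they then stand; what a row does not reach is not made up. A row lasts 1/10 s, in which the tool goes at most 50 mm and 8.59 degrees, less where a joint would pass 70% of its speed; a pose out of reach is approached as far as the arm can. A call is refused whole if a number of a shift passes 5 or a number of a turn 0.15, either way. A call with a gripper value outside its range is refused whole. The fingers move at their own pace and stop on an object; "grip_force" is the grip in N (left out, the last holds). Time passes only in rows, so rows that do not move let the fingers close. It gives the time, the measured TCP pose, the force and the opening at its end, in the units of the state.
- bot.sense(): the state, without advancing time (a new reading comes with each control period).
- bot.camera(name): name is "side" or "top" or "wrist"; returns a dict with "frame" (400x640x3 uint8, red, green, blue), "range_z" (400x640 float32, m along the optical axis (not along the pixel's ray), 0 where there is no reading), "mtx" (3x3 intrinsics, pixels), "rvec" (rotation vector, rad) and "tvec" (3), from world to camera coordinates, as OpenCV has them; the wrist camera has in their place "hand_eye" (4x4, takes a point from camera to tool coordinates, whose origin is the TCP and whose axes are the flange's). Camera axes: x right, y down, z forward; pixel columns grow to the right and rows downward; lengths in m; the calibration is good to about 2 mm. A picture is of the moment at which its call begins: read the wrist's pose just before it.
- bot.hand_in(): hands the job in, once; it reports no verdict.
The state is a dict: "time_s": time; "joint_positions": joint angles; "qd": joint speeds; "tau": joint torques, N m; "tool_pos": TCP position; "tool_rot": TCP orientation; "force": force on the tool from outside, world axes, zero at the start; "ft_torque": the same for the moment, N m; "gripper_width": finger opening in m.
Only numpy, scipy, OpenCV 4.12 (cv2) and the standard library are available. Lean on these libraries where they do the work, as an engineer would, in place of code of your own. Each camera call takes 0.05 s, during which the arm holds its last target.

## Working session

There is one attempt and no reset: what is moved stays moved. The work goes in short steps, Python scripts to look and compute and a tool call to move; the robot and the scene stay as the last step left them, time stands still between calls to the robot, and variables do not carry over. Pictures are saved under pics/ and viewed, and the job is handed in when it is done.

Besides the shell and the picture viewer there is one more tool, called after ">>>" as name(argument=value, ...) on one line, values as JSON. servo_tool: Moves the arm, as the interface text tells. Its arguments: {"type":"object","properties":{"series":{"type":"string"},"grip_force":{"type":"number"}},"required":["series"]}

```bash
mkdir -p pics; ls; python3 - <<'E'
from rig import bot
import cv2,numpy as np
print(bot.sense())
for n in ["top","side"]:
    c=bot.camera(n); cv2.imwrite(f"pics/{n}0.png",c["frame"][:,:,::-1]); np.savez(f"{n}0.npz",**c)
    print(n,c["mtx"],c["rvec"],c["tvec"])
E
```

```text
pics
{'time_s': 0.0, 'joint_positions': array([-1.33167050e+00,  9.18540099e-02,  1.23189226e+00, -1.79891560e-05,
        1.81978055e+00, -5.66559256e-02]), 'qd': array([-0.00122331,  0.0005307 ,  0.00166135, -0.00102326,  0.00221662,
       -0.00066107]), 'tau': array([-1.65807414e-03, -4.58723474e+01, -4.18032753e+01, -4.23384990e-04,
        1.14284438e-02, -9.80552130e-06]), 'tool_pos': array([ 0.17484179, -0.57365763,  0.22465017]), 'tool_rot': array([-3.13966060e+00, -9.21085097e-05,  2.95777251e-01]), 'force': array([-0.72415794,  0.19996758,  0.62937273]), 'ft_torque': array([ 0.0083214 , -0.04680375,  0.00157417]), 'gripper_width': 0.08563601460206467}
top [[444.28038024   0.         326.56850209]
 [  0.         444.28038024 200.11506015]
 [  0.           0.           1.        ]] [ 2.19631018 -2.1556144   0.14243131] [-0.02784603  0.52724303  0.98576518]
side [[382.21015336   0.         320.16165962]
 [  0.         382.21015336 202.25898082]
 [  0.           0.           1.        ]] [ 0.34746426 -2.8363791   1.09204846] [0.49131891 0.15615635 0.78278544]
```

View pics/top0.png

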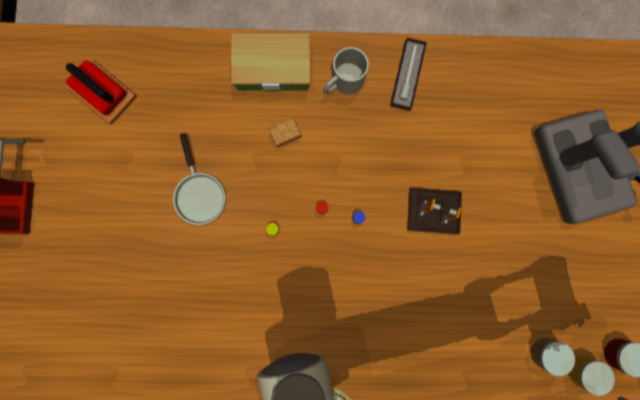

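View pics/side0.png

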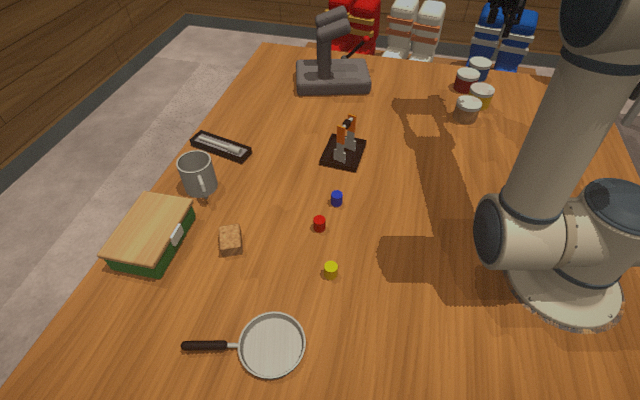

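The top view shows the pan at (199,198) with its handle up to (184,135), the yellow, red and blue plugs at (272,229), (322,207) and (359,217), and the tray with the tongs at (435,211). The side view agrees with that order. Next I'll measure positions.

```bash
cat > h.py <<'E'
import numpy as np,cv2
def cast(c,uv,z):
    R=cv2.Rodrigues(c["rvec"])[0];C=-R.T@c["tvec"].ravel()
    uv=np.atleast_2d(np.asarray(uv,float)); d=np.c_[uv,np.ones(len(uv))]@np.linalg.inv(c["mtx"]).T@R
    return C+d*((z-C[2])/d[:,2])[:,None]
def cloud(c):
    R=cv2.Rodrigues(c["rvec"])[0];h,w=c["range_z"].shape
    u,v=np.meshgrid(np.arange(w),np.arange(h)); p=np.dstack([u,v,np.ones_like(u)])@np.linalg.inv(c["mtx"]).T*c["range_z"][...,None]
    return (p-c["tvec"].ravel())@R
def blobs(m,amin=15):
    n,l,s,ce=cv2.connectedComponentsWithStats(m.astype(np.uint8))
    return [(s[i],ce[i],l==i) for i in range(1,n) if s[i][4]>=amin]
E
python3 - <<'E'
from h import *
np.set_printoptions(precision=4,suppress=True)
for n in ["top","side"]:
    c=dict(np.load(n+"0.npz")); hsv=cv2.cvtColor(c["frame"],cv2.COLOR_RGB2HSV).astype(int); P=cloud(c)
    H,S,V=hsv[...,0],hsv[...,1],hsv[...,2]
    roi=np.zeros(H.shape,bool)
    if n=="top": roi[120:260,150:480]=1
    else: roi[110:390,170:380]=1
    ms={"blue":(H>105)&(H<130)&(S>150),"red":((H<4)|(H>174))&(S>180)&(V>90),"yel":(H>25)&(H<35)&(S>180),"orange":(H>8)&(H<20)&(S>200)&(V>150),"dark":V<60,"pan":(S<50)&(V>120)}
    for k,m in ms.items():
        for s,ce,l in blobs(m&roi):
            p=P[l]; p=p[np.abs(p[:,2])<.3]
            print(n,k,s,ce,"cast@.032",cast(c,ce,.032)[0],"med",np.median(p,0),"zmax",p[:,2].max())
E
```

```text
top blue [354 212  10  11  86] [358.5 217. ] cast@.032 [ 0.4902 -0.0911  0.032 ] med [ 0.4902 -0.0919  0.0316] zmax 0.037074350654905865
top yel [266 223  13  12 124] [272.0242 228.5565] cast@.032 [0.4604 0.1039 0.032 ] med [0.4598 0.1039 0.0316] zmax 0.037769243475354576
top orange [379 148  10   6  15] [383.3333 150.0667] cast@.032 [ 0.6463 -0.1471  0.032 ] med [ 0.6536 -0.151   0.0003] zmax 0.0024004955598738178
top orange [453 148  11   7  27] [457.8519 150.4074] cast@.032 [ 0.6495 -0.3206  0.032 ] med [ 0.6575 -0.3317  0.0003] zmax 0.0020672720631098175
top orange [403 154   8   6  17] [406.     156.9412] cast@.032 [ 0.6313 -0.1997  0.032 ] med [ 0.6379 -0.2037  0.0007] zmax 0.0030258342867956825
top orange [350 162   8   6  17] [352.5294 164.6471] cast@.032 [ 0.6106 -0.0762  0.032 ] med [ 0.6183 -0.0775 -0.0008] zmax 0.002357502111230705
top orange [439 168  10   6  24] [443.6667 170.    ] cast@.032 [ 0.6026 -0.287   0.032 ] med [ 0.6095 -0.297  -0.0005] zmax 0.003114387163172436
top orange [465 172   8   5  16] [467.75  174.875] cast@.032 [ 0.5924 -0.3428  0.032 ] med [ 0.5979
[... 4163 characters left out ...]
e pan [195 134  52  23 317] [220.2145 144.1325] cast@.032 [ 0.8276 -0.1937  0.032 ] med [ 0.8411 -0.2117  0.0127] zmax 0.02723034000648029
side pan [177 151  34  22 116] [194.0259 164.7155] cast@.032 [ 0.8582 -0.1026  0.032 ] med [ 0.8258 -0.0634  0.0838] zmax 0.08724677345823859
side pan [197 174   9  18  67] [201.1642 182.4328] cast@.032 [ 0.813  -0.0491  0.032 ] med [ 0.7888 -0.0172  0.0692] zmax 0.07553317305540043
side pan [170 223  11  15  47] [174.7447 230.3404] cast@.032 [0.8037 0.0986 0.032 ] med [0.7866 0.1163 0.0589] zmax 0.06120811219302054
side pan [ 227  312   79   67 3268] [271.1013 346.0435] cast@.032 [0.5221 0.2862 0.032 ] med [0.5279 0.2768 0.0036] zmax 0.020515293078609855
```

```bash
python3 - <<'E'
import numpy as np,cv2
a=np.load("top0.npz")["frame"][170:250,390:480,::-1]; b=np.load("side0.npz")["frame"][105:180,305:380,::-1]
a=cv2.resize(a,(400,400*80//90),interpolation=cv2.INTER_CUBIC); b=cv2.resize(b,(356,356),interpolation=cv2.INTER_CUBIC)[:355]
cv2.imwrite("pics/z0.png",np.hstack([a,b]))
E
```

```text
(no output)
```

View pics/z0.png

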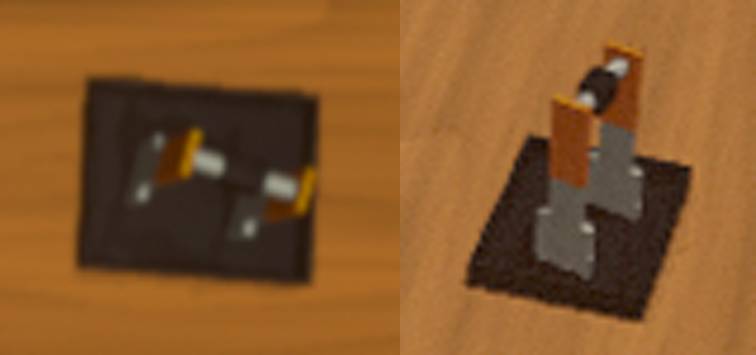

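```bash
cat >> h.py <<'E'
def plan(pos,yaw,tgt,tyaw):
    """world move -> tool-axis total (cm) at yaw, and twist"""
    d=(np.array(tgt)-np.array(pos))*100
    c,s=np.cos(yaw),np.sin(yaw)
    return np.array([c*d[0]+s*d[1], s*d[0]-c*d[1], -d[2]]), -(tyaw-yaw)
E
python3 - <<'E'
from h import *
np.set_printoptions(precision=4,suppress=True)
for n in ["top","side"]:
    c=dict(np.load(n+"0.npz")); P=cloud(c)
    p=P[(P[...,0]>.44)&(P[...,0]<.58)&(P[...,1]<-.19)&(P[...,1]>-.34)]
    q=p[(p[:,2]>.095)&(p[:,2]<.125)]
    print(n,len(q),cv2.minAreaRect(q[:,:2].astype(np.float32)*1000),q.mean(0))
    # tray rim
    r=p[(p[:,2]>.011)&(p[:,2]<.024)]; print("tray",len(r),cv2.minAreaRect(r[:,:2].astype(np.float32)*1000))
    r=P[(P[...,0]>.4)&(P[...,0]<.62)&(P[...,1]>.19)&(P[...,1]<.36)]; r=r[(r[:,2]>.011)&(r[:,2]<.024)]
    print("pan",len(r),cv2.minAreaRect(r[:,:2].astype(np.float32)*1000), r[:,:2].min(0),r[:,:2].max(0))
    A=np.c_[2*r[:,:2],np.ones(len(r))];print(" fit",np.linalg.lstsq(A,(r[:,:2]**2).sum(1),rcond=None)[0])
print(plan([.1748,-.5737,.2247],.2958,[.5055,-.266,.225],-.32))
E
```

```text
top 243 ((505.3424072265625, -265.24566650390625), (63.00145721435547, 22.23769187927246), 72.6968994140625) [ 0.5046 -0.2646  0.1103]
tray 401 ((509.4375305175781, -270.081787109375), (121.00753021240234, 100.29278564453125), 86.6497573852539)
pan 439 ((536.9205322265625, 272.4422607421875), (119.57997131347656, 139.36367797851562), 70.82818603515625) [0.4681 0.2165] [0.6197 0.3349]
 fit [ 0.5342  0.2766 -0.3583]
side 196 ((504.4389953613281, -264.6886901855469), (65.7805404663086, 23.342174530029297), 72.73136901855469) [ 0.5039 -0.2615  0.1078]
tray 336 ((508.4276428222656, -269.6753234863281), (124.12932586669922, 100.27898406982422), 86.80538940429688)
pan 772 ((537.7339477539062, 271.7332458496094), (118.25794982910156, 142.5010986328125), 74.4745101928711) [0.4668 0.2157] [0.6196 0.3344]
 fit [ 0.5341  0.2791 -0.3596]
(array([ 40.6034, -19.7936,  -0.03  ]), 0.6158)
```

>>> servo_tool(series="2 -1 0 0 8.5;4 -2 0 0 8.5;4 -2 0 0 8.5;4 -2 0 0 8.5;4 -2 0 0 8.5")

```text
time_s: 0.6
tool_pos: [0.3217, -0.434, 0.2253]
tool_rot: [-3.141, 0.0, 0.295]
force: [-0.0, -0.1, 1.0]
gripper_width: 0.0847
```

>>> servo_tool(series="4 -2 0 0 8.5;4 -2 0 0 8.5;4 -2 0 0 8.5;4 -2 0 0 8.5;4 -2 0 0 8.5")

```text
time_s: 1.1
tool_pos: [0.484, -0.2799, 0.2253]
tool_rot: [-3.141, 0.0, 0.296]
force: [-1.0, -0.5, -0.2]
gripper_width: 0.0848
```

>>> servo_tool(series="2 -0.8 0 0 8.5;0 0 0 0.15 8.5;0 0 0 0.15 8.5;0 0 0 0.15 8.5;0 0 0 0.15 8.5")

```text
time_s: 1.6
tool_pos: [0.4997, -0.2677, 0.2251]
tool_rot: [-3.141, 0.001, -0.31]
force: [-0.8, -0.0, -0.7]
gripper_width: 0.0848
```

>>> servo_tool(series="0 0 0 0 8.5;0 0 0 0 8.5")

```text
time_s: 1.8
tool_pos: [0.4997, -0.2679, 0.2254]
tool_rot: [-3.141, 0.001, -0.3]
force: [0.7, -0.5, 0.3]
gripper_width: 0.0848
```

```bash
cat >> h.py <<'E'
def wristT(s):
    from scipy.spatial.transform import Rotation as Ro
    T=np.eye(4);T[:3,:3]=Ro.from_euler("xyz",s["tool_rot"]).as_matrix();T[:3,3]=s["tool_pos"];return T
def wcloud(c,s):
    h,w=c["range_z"].shape
    u,v=np.meshgrid(np.arange(w),np.arange(h)); p=np.dstack([u,v,np.ones_like(u)])@np.linalg.inv(c["mtx"]).T*c["range_z"][...,None]
    T=wristT(s)@c["hand_eye"]
    return p@T[:3,:3].T+T[:3,3]
def wcast(c,s,uv,z):
    T=wristT(s)@c["hand_eye"]; uv=np.atleast_2d(np.asarray(uv,float))
    d=np.c_[uv,np.ones(len(uv))]@np.linalg.inv(c["mtx"]).T@T[:3,:3].T
    return T[:3,3]+d*((z-T[2,3])/d[:,2])[:,None]
E
python3 - <<'E'
from h import *
from rig import bot
np.set_printoptions(precision=4,suppress=True)
s=bot.sense(); c=bot.camera("wrist"); cv2.imwrite("pics/w1.png",c["frame"][:,:,::-1]); P=wcloud(c,s)
print(c["hand_eye"],c["mtx"])
p=P[(c["range_z"]>0)]
p=p[(p[:,0]>.44)&(p[:,0]<.58)&(p[:,1]<-.19)&(p[:,1]>-.34)]
q=p[(p[:,2]>.095)&(p[:,2]<.125)]
print(len(q),cv2.minAreaRect(q[:,:2].astype(np.float32)*1000),q.max(0),q.min(0))
E
```

```text
[[-0.0002 -0.9524 -0.3049  0.0778]
 [ 1.     -0.0003  0.0002 -0.0001]
 [-0.0003 -0.3049  0.9524 -0.1486]
 [ 0.      0.      0.      1.    ]] [[306.5923   0.     315.2221]
 [  0.     306.5923 198.7795]
 [  0.       0.       1.    ]]
1223 ((506.1473693847656, -266.1407165527344), (61.89248275756836, 22.378206253051758), 72.66464233398438) [ 0.5257 -0.2344  0.118 ] [ 0.4874 -0.2986  0.0952]
```

View pics/w1.png

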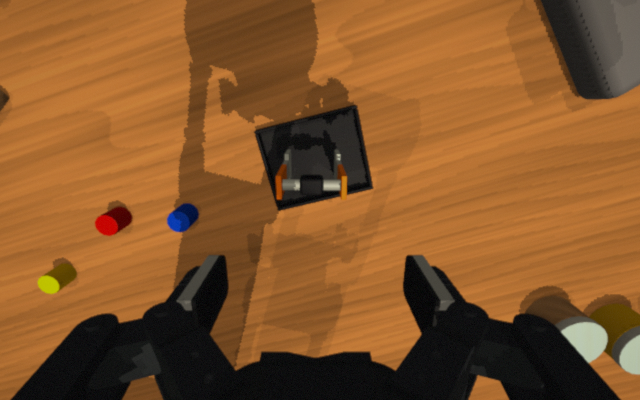

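The wrist view shows the tongs centred at about (311,185) between the open fingers. The measured footprint is 62 × 22 mm with its top at z = 0.116, as it should be. I'll correct and descend.

>>> servo_tool(series="0.5 -0.4 1 0 8.5;0 0 2.5 0 8.5;0 0 2.5 0 8.5;0 0 2 0 8.5;0 0 1 0 8.5")

```text
time_s: 2.35
tool_pos: [0.505, -0.2648, 0.1323]
tool_rot: [-3.14, 0.004, -0.303]
force: [0.3, 0.8, 0.2]
gripper_width: 0.0846
```

>>> servo_tool(series="0 0 1.3 0 8.5;0 0 1 0 8.5;0 0 1 0 8.5;0 0 0 0 8.5;0 0 0 0 8.5")

```text
time_s: 2.85
tool_pos: [0.5059, -0.2657, 0.103]
tool_rot: [3.142, -0.0, -0.304]
force: [0.5, -0.5, 0.4]
gripper_width: 0.085
```

>>> servo_tool(series="0 0 0 0 7;0 0 0 0 6.4;0 0 0 0 5.8;0 0 0 0 5.3;0 0 0 0 5.3", grip_force=40)

```text
time_s: 3.35
tool_pos: [0.5063, -0.266, 0.1042]
tool_rot: [3.141, -0.002, -0.304]
force: [-0.3, -0.5, 5.3]
gripper_width: 0.0533
```

>>> servo_tool(series="0 0 0 0 5.3;0 0 0 0 5.3;0 0 0 0 5.3")

```text
time_s: 3.65
tool_pos: [0.5063, -0.266, 0.1042]
tool_rot: [3.141, -0.002, -0.304]
force: [-0.1, -0.1, 5.0]
gripper_width: 0.0528
```

>>> servo_tool(series="0 0 -0.3 0 5.2;0 0 -0.7 0 5.2;0 0 -1 0 5.2;0 0 -1 0 5.2;0 0 -1 0 5.2")

```text
time_s: 4.15
tool_pos: [0.5059, -0.2657, 0.1439]
tool_rot: [3.142, -0.0, -0.304]
force: [-0.3, -0.2, -1.2]
gripper_width: 0.0519
```

>>> servo_tool(series="0 0 -1 0 5.2;0 0 -1 0 5.2;0 0 -1 0 5.2;0 0 0 0 5.2;0 0 0 0 5.2")

```text
time_s: 4.65
tool_pos: [0.5059, -0.2657, 0.173]
tool_rot: [3.141, -0.0, -0.304]
force: [0.5, 0.0, -1.5]
gripper_width: 0.052
```

```bash
python3 - <<'E'
from h import *
from rig import bot
np.set_printoptions(precision=4,suppress=True)
s=bot.sense(); print(s["tool_pos"],s["tool_rot"],s["force"],s["gripper_width"])
c=bot.camera("wrist"); cv2.imwrite("pics/w2.png",c["frame"][:,:,::-1]); P=wcloud(c,s)
p=P[(c["range_z"]>0)]
T=wristT(s); q=(p-T[:3,3])@T[:3,:3]
q=q[(abs(q[:,0])<.03)&(abs(q[:,1])<.04)&(q[:,2]>0.03)&(q[:,2]<.13)]
print("below tool: zmax",np.percentile(q[:,2],[50,95,99,100]))
c=bot.camera("side"); cv2.imwrite("pics/s2.png",cv2.resize(c["frame"][60:210,250:450,::-1],(800,600),interpolation=cv2.INTER_CUBIC)); np.savez("s2.npz",**c)
P=cloud(c);T=wristT(s);q=(P-T[:3,3])@T[:3,:3]
r=q.reshape(-1,3); r=r[(abs(r[:,0])<.03)&(abs(r[:,1])<.04)&(r[:,2]>.03)&(r[:,2]<.14)]
for z in np.arange(.03,.14,.01):
    k=r[(r[:,2]>=z)&(r[:,2]<z+.01)]; 
    if len(k)>2: print(round(z,3),len(k),np.percentile(k,[5,50,95],axis=0)[:,:2].ravel())
print(r[:,2].max())
E
```

```text
[ 0.5059 -0.2657  0.173 ] [ 3.1415 -0.0003 -0.3042] [ 0.5319  0.0333 -1.4724] 0.05195244070187188
below tool: zmax [0.0656 0.0945 0.0988 0.1   ]
0.03 62 [-0.0126 -0.0269 -0.0042  0.0207  0.0067  0.0249]
0.04 57 [-0.0123 -0.027  -0.0024 -0.0237  0.0077  0.0235]
0.05 54 [-0.012  -0.0271 -0.004   0.0202  0.0065  0.0244]
0.06 70 [-0.0167 -0.0273 -0.0038 -0.0218  0.0101  0.0237]
0.07 79 [-0.0189 -0.0271 -0.0058 -0.0243  0.0099  0.0232]
0.08 70 [-0.0186 -0.0273 -0.0051 -0.0246  0.0104  0.0233]
0.09 68 [-0.019  -0.0271 -0.0038 -0.0242  0.0099  0.0232]
0.1 13 [-0.0178 -0.0264 -0.0043 -0.0239  0.0113  0.0236]
0.10262841841370561
```

View pics/s2.png

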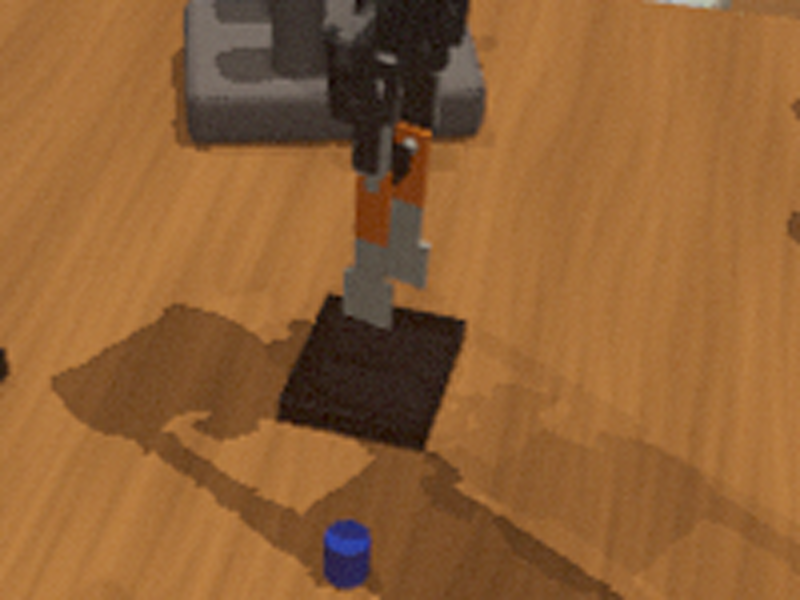

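View pics/w2.png

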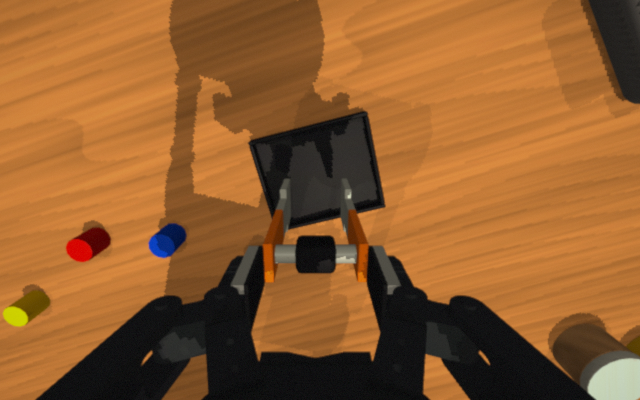

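The side view shows the tongs hanging straight in the fingers, clear of the tray, with the feet about 100 mm below the TCP. The wrist view shows the blue plug at (168,240). I'll measure that again.

```bash
cat > blue.py <<'E'
from h import *
from rig import bot
import sys
np.set_printoptions(precision=4,suppress=True)
s=bot.sense(); print(s["time_s"],s["tool_pos"],s["tool_rot"],s["force"],s["gripper_width"])
tag=sys.argv[1]
for n in ["wrist","top","side"]:
    c=bot.camera(n); P=wcloud(c,s) if n=="wrist" else cloud(c)
    cv2.imwrite(f"pics/{n}_{tag}.png",c["frame"][:,:,::-1])
    hsv=cv2.cvtColor(c["frame"],cv2.COLOR_RGB2HSV).astype(int);H,S,V=hsv[...,0],hsv[...,1],hsv[...,2]
    m=(H>105)&(H<130)&(S>150)&(c["range_z"]>0)
    p=P[m]; p=p[(p[:,2]<.3)&(p[:,2]>-.01)&(p[:,0]>.3)&(p[:,0]<.65)&(abs(p[:,1])<.4)]
    if len(p)<20: print(n,"few",len(p)); continue
    zt=np.percentile(p[:,2],90); q=p[p[:,2]>zt-.004]
    print(n,len(p),"ztop",zt,"zmin",p[:,2].min(),"top circle",cv2.minEnclosingCircle(q[:,:2].astype(np.float32)*1000),"mean",q.mean(0))
E
python3 blue.py 2
```

```text
4.75 [ 0.5056 -0.2655  0.172 ] [-3.1413  0.0012 -0.3042] [-0.7598 -0.5837 -1.4871] 0.05223914903994787
wrist 808 ztop 0.032995846758636836 zmin 0.0029470228589524305 top circle ((494.01434326171875, -185.95050048828125), 106.45081329345703) mean [ 0.4917 -0.0949  0.0329]
top 84 ztop 0.033872484944677275 zmin 0.027546373334758192 top circle ((489.9450378417969, -90.15362548828125), 11.952851295471191) mean [ 0.49   -0.0908  0.0319]
side 66 ztop 0.0323801350372961 zmin 0.0049852201813791654 top circle ((490.1624755859375, -89.75019073486328), 13.379559516906738) mean [ 0.4889 -0.0894  0.0309]
```

>>> servo_tool(series="-0.4 -1 0 0 5.2;-0.8 -2 0 0 5.2;-1 -2.4 0 0 5.2;-1 -2.4 0 0 5.2;-1 -2.4 0 0 5.2")

```text
time_s: 5.4
tool_pos: [0.4959, -0.1541, 0.1726]
tool_rot: [-3.141, 0.0, -0.304]
force: [0.3, -0.2, -0.9]
gripper_width: 0.052
```

>>> servo_tool(series="-1 -2.4 0 0 5.2;-0.8 -2 0 0 5.2;-0.5 -1.2 0 0 5.2;-0.2 -0.4 0 0 5.2;0 0 0 0 5.2")

```text
time_s: 5.9
tool_pos: [0.4904, -0.0907, 0.1729]
tool_rot: [3.141, -0.0, -0.303]
force: [-0.1, -0.7, -0.9]
gripper_width: 0.0521
```

```bash
python3 blue.py 3
```

```text
5.9 [ 0.4904 -0.0907  0.1729] [ 3.1413 -0.0003 -0.3034] [-0.077  -0.6765 -0.8586] 0.052059730672182475
wrist 679 ztop 0.03328630773374906 zmin 0.006327231880766837 top circle ((493.559814453125, -85.1253662109375), 20.24431037902832) mean [ 0.492  -0.0925  0.0338]
top few 0
side 37 ztop 0.03280006509364488 zmin 0.007633823756461144 top circle ((489.2488708496094, -90.92520141601562), 12.449909210205078) mean [ 0.4892 -0.0906  0.0313]
```

View pics/wrist_3.png

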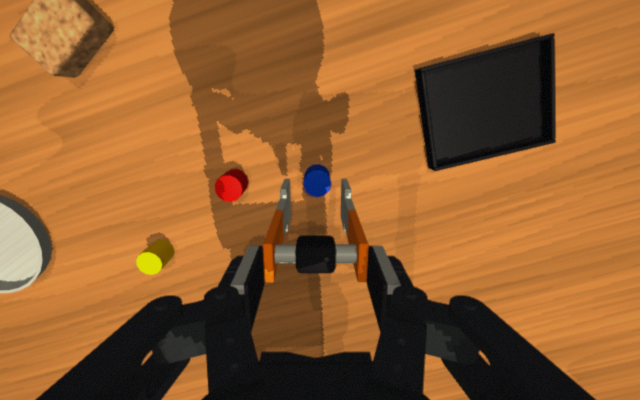

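View pics/side_3.png

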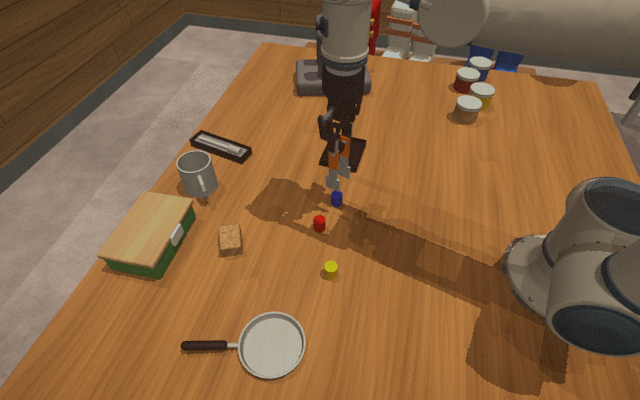

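The plug at (317,180) sits midway between the jaw tips, at columns 287 and 348. I'll descend around it.

>>> servo_tool(series="0.2 0.05 0.5 0 5.3;0 0 1 0 5.3;0 0 1.3 0 5.3;0 0 1.3 0 5.3;0 0 1 0 5.3")

```text
time_s: 6.55
tool_pos: [0.4914, -0.092, 0.1195]
tool_rot: [3.142, 0.002, -0.304]
force: [-0.3, -0.2, -0.9]
gripper_width: 0.0528
```

>>> servo_tool(series="0 0 0.8 0 5.3;0 0 0.5 0 5.3;0 0 0.2 0 5.3;0 0 0 0 5.3;0 0 0 0 5.3")

```text
time_s: 7.05
tool_pos: [0.4924, -0.0921, 0.1074]
tool_rot: [-3.142, -0.001, -0.304]
force: [0.2, -0.7, -1.2]
gripper_width: 0.0528
```

```bash
python3 blue.py 4
```

```text
7.05 [ 0.4924 -0.0921  0.1074] [-3.1416 -0.001  -0.3042] [ 0.2049 -0.7119 -1.1945] 0.052823821046656054
wrist 1125 ztop 0.03316072476931626 zmin 0.005310860401327833 top circle ((491.2492980957031, -92.72689056396484), 13.617398262023926) mean [ 0.492  -0.0926  0.0324]
top few 0
side 34 ztop 0.03200241972003876 zmin 0.005576793214895093 top circle ((487.98199462890625, -90.87030029296875), 11.913226127624512) mean [ 0.4857 -0.0911  0.031 ]
```

View pics/wrist_4.png

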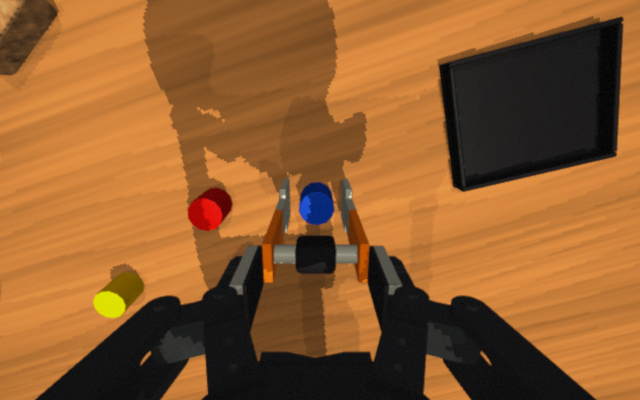

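The wax is centred on the TCP (x 0.492, y -0.0926) and stands between the jaws. Now I'll squeeze.

>>> servo_tool(series="0 0 0 0 4.8;0 0 0 0 4.3;0 0 0 0 3.9;0 0 0 0 3.5;0 0 0 0 3.5", grip_force=45)

```text
time_s: 7.7
tool_pos: [0.4922, -0.0921, 0.107]
tool_rot: [3.142, -0.0, -0.304]
force: [-0.1, -0.7, 0.4]
gripper_width: 0.0356
```

>>> servo_tool(series="0 0 0 0 3.4;0 0 0 0 3.4;0 0 0 0 3.4")

```text
time_s: 8.0
tool_pos: [0.4923, -0.0921, 0.1071]
tool_rot: [3.142, -0.001, -0.304]
force: [-0.6, 0.5, 0.7]
gripper_width: 0.035
```

```bash
python3 blue.py 5
```

```text
8.0 [ 0.4923 -0.0921  0.1071] [ 3.1416 -0.0006 -0.3042] [-0.587   0.4765  0.6543] 0.034983988550086
wrist 1156 ztop 0.03310568347324244 zmin 0.0041672747144936295 top circle ((491.9745178222656, -91.6740951538086), 13.83621597290039) mean [ 0.4921 -0.0921  0.0325]
top few 0
side 20 ztop 0.032824803651378055 zmin 0.009189608412568778 top circle ((484.50079345703125, -91.23893737792969), 8.198144912719727) mean [ 0.4841 -0.0925  0.0315]
```

View pics/wrist_5.png

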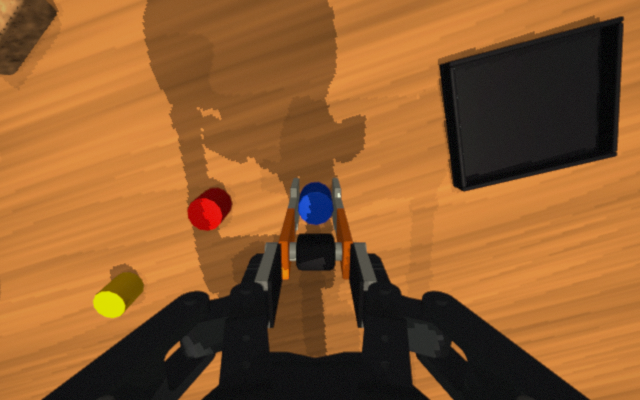

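The jaws now touch the wax on both sides, at columns 300 and 334. The width reads 35 mm rather than 38 mm, so I'll lift slowly and check.

>>> servo_tool(series="0 0 0 0 3.2;0 0 -0.3 0 3.2;0 0 -0.6 0 3.2;0 0 -0.8 0 3.2;0 0 -1 0 3.2")

```text
time_s: 8.65
tool_pos: [0.4919, -0.092, 0.1341]
tool_rot: [-3.142, 0.001, -0.304]
force: [-0.4, -0.4, -0.6]
gripper_width: 0.0333
```

>>> servo_tool(series="0 0 -1 0 3.2;0 0 -1 0 3.2;0 0 -1 0 3.2;0 0 -0.5 0 3.2;0 0 0 0 3.2")

```text
time_s: 9.15
tool_pos: [0.4926, -0.0922, 0.17]
tool_rot: [-3.141, -0.002, -0.304]
force: [0.1, 0.1, -2.5]
gripper_width: 0.0336
```

```bash
python3 blue.py 6; python3 -c "
import cv2
a=cv2.imread('pics/side_6.png')[100:260,250:450];cv2.imwrite('pics/side_6z.png',cv2.resize(a,(750,600),interpolation=cv2.INTER_CUBIC))"
```

```text
9.15 [ 0.4926 -0.0922  0.17  ] [-3.1415 -0.0019 -0.3042] [ 0.0981  0.0602 -2.4544] 0.03359965047231909
wrist 1133 ztop 0.09581648217525045 zmin 0.0008126484470733497 top circle ((494.02508544921875, -97.40514373779297), 19.137100219726562) mean [ 0.4927 -0.0921  0.0952]
top few 0
side few 19
```

View pics/side_6z.png

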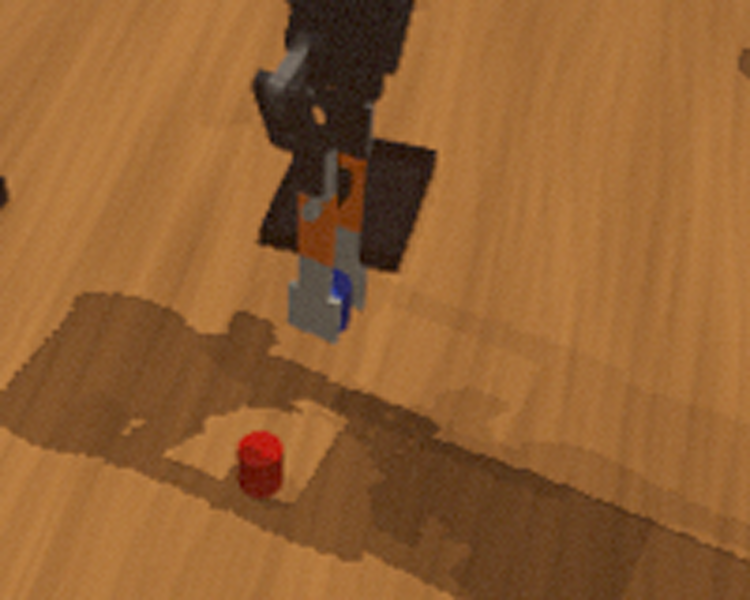

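View pics/wrist_6.png

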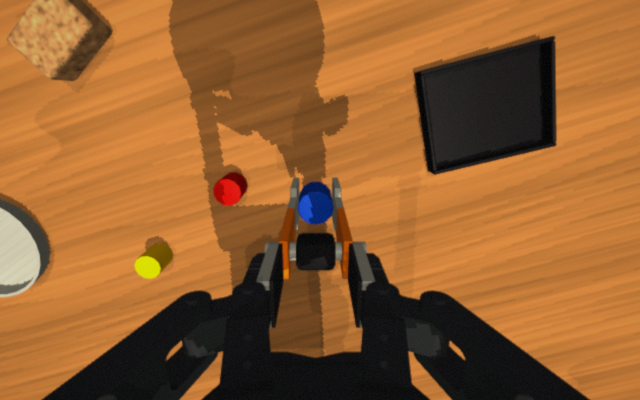

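The wax is lifted. Its top is at z = 0.095, so its underside is at about 0.063, and it is centred on the TCP. Next is the carry to the pan at (0.5285, 0.275).

>>> servo_tool(series="-0.2 -1 0 0 3.2;-0.4 -2 0 0 3.2;-0.6 -3 0 0 3.2;-0.6 -3 0 0 3.2;-0.6 -3 0 0 3.2")

```text
time_s: 9.8
tool_pos: [0.5049, 0.0314, 0.1683]
tool_rot: [-3.141, 0.001, -0.304]
force: [-0.0, 1.0, -0.8]
gripper_width: 0.033
```

>>> servo_tool(series="-0.65 -3 0 0 3.2;-0.65 -3 0 0 3.2;-0.65 -3 0 0 3.2;-0.65 -3 0 0 3.2;-0.65 -3 0 0 3.2")

```text
time_s: 10.3
tool_pos: [0.5186, 0.1844, 0.1682]
tool_rot: [3.141, 0.001, -0.304]
force: [0.6, 0.5, -1.3]
gripper_width: 0.0336
```

>>> servo_tool(series="-0.65 -3 0 0 3.2;-0.5 -2.5 0 0 3.2;-0.4 -2 0 0 3.2;-0.25 -1 0 0 3.2;-0.1 -0.6 0 0 3.2")

```text
time_s: 10.8
tool_pos: [0.5277, 0.276, 0.1682]
tool_rot: [3.141, 0.001, -0.303]
force: [-0.1, -0.4, -1.7]
gripper_width: 0.0331
```

>>> servo_tool(series="0 0 0 0 3.2;0 0 0 0 3.2")

```text
time_s: 11.0
tool_pos: [0.5283, 0.2743, 0.1687]
tool_rot: [3.141, -0.0, -0.305]
force: [0.4, 0.2, -1.6]
gripper_width: 0.0337
```

```bash
python3 blue.py 7
```

```text
11.0 [0.5283 0.2743 0.1687] [ 3.1411 -0.     -0.3048] [ 0.4115  0.1515 -1.6404] 0.033663149153141676
wrist 1127 ztop 0.09455452923079782 zmin 0.06780240054885886 top circle ((532.42822265625, 269.73687744140625), 19.96763801574707) mean [0.5283 0.2742 0.095 ]
top few 0
side 150 ztop 0.09401860976948268 zmin 0.0699003159763229 top circle ((524.2625122070312, 273.2860107421875), 13.388628005981445) mean [0.5222 0.2732 0.0928]
```

View pics/wrist_7.png

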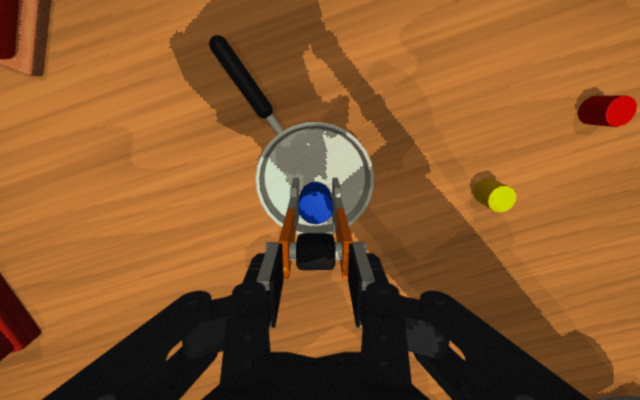

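View pics/side_7.png

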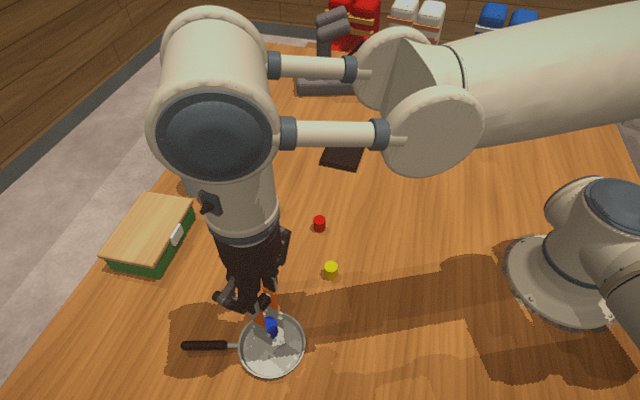

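The wrist view shows the plug over the pan, whose rim is centred near (315,178). I'll lower in two stages.

>>> servo_tool(series="0 0 0.5 0 3.2;0 0 1 0 3.2;0 0 1.2 0 3.2;0 0 1.2 0 3.2;0 0 0.8 0 3.2")

```text
time_s: 11.65
tool_pos: [0.5275, 0.2746, 0.1193]
tool_rot: [3.14, 0.002, -0.304]
force: [-1.2, -0.4, -2.0]
gripper_width: 0.0332
```

>>> servo_tool(series="0 0 0.4 0 3.2;0 0 0.1 0 3.2;0 0 0 0 3.2;0 0 0 0 3.2")

```text
time_s: 12.05
tool_pos: [0.5285, 0.2751, 0.1175]
tool_rot: [-3.141, -0.001, -0.304]
force: [-1.2, -0.6, -1.5]
gripper_width: 0.0335
```

```bash
python3 blue.py 8
```

```text
12.05 [0.5285 0.2751 0.1175] [-3.1408 -0.0009 -0.3041] [-1.179 -0.627 -1.482] 0.03354523532392766
wrist 1144 ztop 0.04323874293314868 zmin 0.016382149034623344 top circle ((540.2391357421875, 285.576904296875), 32.91677474975586) mean [0.5284 0.2751 0.0433]
top few 0
side 137 ztop 0.042926786529632444 zmin 0.017271642051461807 top circle ((525.2080078125, 276.2580261230469), 13.2437105178833) mean [0.5224 0.2743 0.0414]
```

View pics/wrist_8.png

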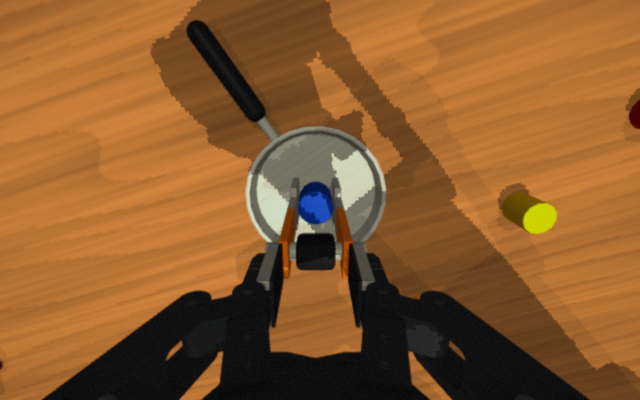

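The wax is inside the pan with its underside about 6 mm above the floor. I'll feel for contact.

>>> servo_tool(series="0 0 0.2 0 3.2;0 0 0.2 0 3.2;0 0 0.1 0 3.2;0 0 0 0 3.2")

```text
time_s: 12.6
tool_pos: [0.5281, 0.2749, 0.1115]
tool_rot: [3.141, 0.0, -0.304]
force: [0.1, 0.3, -3.1]
gripper_width: 0.0328
```

>>> servo_tool(series="0 0 0.1 0 3.2;0 0 0 0 3.2;0 0 0 0 3.2")

```text
time_s: 12.9
tool_pos: [0.5284, 0.275, 0.1113]
tool_rot: [-3.141, -0.001, -0.304]
force: [-0.6, -0.1, 2.7]
gripper_width: 0.0333
```

The force went from about -1.5 to +2.7 N, so the wax is on the floor. I'll open slowly to free it.

>>> servo_tool(series="0 0 0 0 3.6;0 0 0 0 4;0 0 0 0 4.4;0 0 0 0 4.8;0 0 0 0 5.1")

```text
time_s: 13.4
tool_pos: [0.5281, 0.2749, 0.1105]
tool_rot: [3.141, 0.0, -0.304]
force: [0.5, -0.4, -1.6]
gripper_width: 0.0511
```

>>> servo_tool(series="0 0 0 0 5.3;0 0 0 0 5.3;0 0 0 0 5.3")

```text
time_s: 13.7
tool_pos: [0.5282, 0.275, 0.1108]
tool_rot: [3.142, 0.0, -0.304]
force: [-0.4, -0.8, -0.8]
gripper_width: 0.0532
```

```bash
python3 blue.py 9
```

```text
13.7 [0.5282 0.275  0.1108] [ 3.1416  0.     -0.3042] [-0.3936 -0.7919 -0.7903] 0.05324882414785931
wrist 1115 ztop 0.03714604174696304 zmin 0.009203930902499602 top circle ((540.4581298828125, 288.40606689453125), 43.18815231323242) mean [0.5284 0.2752 0.0375]
top few 0
side 200 ztop 0.0365240987712013 zmin 0.010231362347101326 top circle ((524.859130859375, 276.1048278808594), 13.757254600524902) mean [0.5244 0.2754 0.0352]
```

View pics/wrist_9.png

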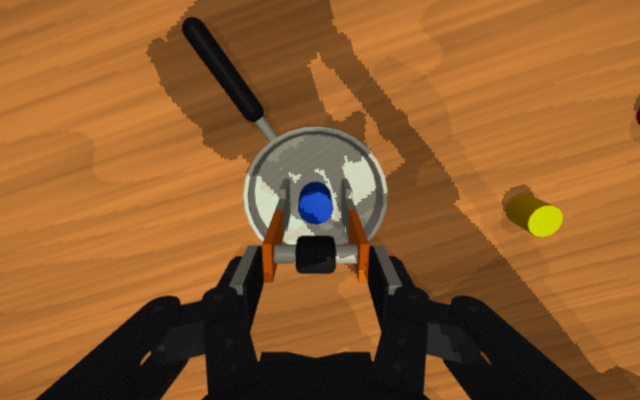

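The jaws are clear of the wax on both sides and its top is at z ≈ 0.0365, so it stands on the pan floor. Now straight up.

>>> servo_tool(series="0 0 -0.3 0 5.2;0 0 -0.6 0 5.2;0 0 -1 0 5.2;0 0 -1 0 5.2;0 0 -1 0 5.2")

```text
time_s: 14.35
tool_pos: [0.5285, 0.2751, 0.1514]
tool_rot: [-3.141, -0.001, -0.304]
force: [-0.4, -0.2, -0.2]
gripper_width: 0.0521
```

>>> servo_tool(series="0 0 -1 0 5.2;0 0 -1 0 5.2;0 0 -0.5 0 5.2;0 0 0 0 5.2;0 0 0 0 5.2")

```text
time_s: 14.85
tool_pos: [0.5282, 0.275, 0.1745]
tool_rot: [3.141, 0.0, -0.304]
force: [-0.9, -0.6, -1.5]
gripper_width: 0.0524
```

```bash
python3 blue.py 10; python3 -c "
from h import *
print(plan([.528,.275,.174],-.304,[.509,-.2695,.174],-.304))"
```

```text
14.85 [0.5282 0.275  0.1745] [ 3.1413  0.0003 -0.3042] [-0.8881 -0.5901 -1.5298] 0.052398389526372026
wrist 697 ztop 0.037226184534163445 zmin 0.011507850980909007 top circle ((538.8455810546875, 268.426025390625), 58.31876754760742) mean [0.5283 0.275  0.0408]
top few 0
side 135 ztop 0.03664543969859141 zmin 0.011097177678597574 top circle ((525.0078125, 274.56396484375), 13.302299499511719) mean [0.5235 0.274  0.0353]
(array([14.4861394, 52.522036 , -0.       ]), -0.0)
```

View pics/wrist_10.png

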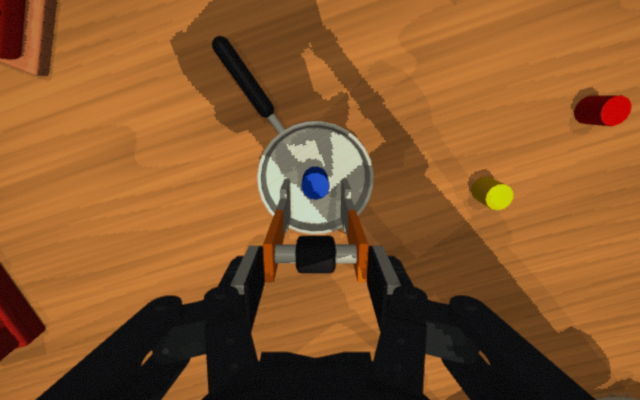

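The wax stands at (316,183) in the pan and the tongs are clear above it. Going back to the tray.

>>> servo_tool(series="0.3 1 0 0 5.2;0.5 2 0 0 5.2;0.8 3 0 0 5.2;1.1 4 0 0 5.2;1.1 4 0 0 5.2")

```text
time_s: 15.5
tool_pos: [0.522, 0.1283, 0.1745]
tool_rot: [3.141, 0.0, -0.303]
force: [0.4, -0.3, -1.0]
gripper_width: 0.0521
```

>>> servo_tool(series="1.1 4 0 0 5.2;1.1 4 0 0 5.2;1.1 4 0 0 5.2;1.1 4 0 0 5.2;1.1 4 0 0 5.2")

```text
time_s: 16.0
tool_pos: [0.5143, -0.0795, 0.1747]
tool_rot: [3.141, -0.0, -0.305]
force: [0.2, -1.0, -2.0]
gripper_width: 0.0521
```

>>> servo_tool(series="1.1 4 0 0 5.2;1.1 4 0 0 5.2;1.1 4 0 0 5.2;0.9 3 0 0 5.2;0.6 2 0 0 5.2")

```text
time_s: 16.5
tool_pos: [0.5088, -0.2568, 0.1743]
tool_rot: [3.141, 0.001, -0.307]
force: [0.2, 0.4, -1.2]
gripper_width: 0.0524
```

>>> servo_tool(series="0.3 1 0 0 5.2;0.1 0.5 0 0 5.2;0 0 0 0 5.2;0 0 0 0 5.2")

```text
time_s: 16.9
tool_pos: [0.5095, -0.2685, 0.1749]
tool_rot: [-3.141, -0.0, -0.303]
force: [0.1, 0.7, -0.6]
gripper_width: 0.052
```

```bash
python3 blue.py 11
```

```text
16.9 [ 0.5095 -0.2685  0.1749] [-3.1412 -0.     -0.3032] [ 0.1211  0.7464 -0.643 ] 0.0519594907363465
wrist few 9
top 93 ztop 0.0379512803540836 zmin 0.03092699830198882 top circle ((526.351806640625, 274.1895446777344), 12.448400497436523) mean [0.5261 0.2743 0.0361]
side 178 ztop 0.03677518740006218 zmin 0.032457414858717074 top circle ((525.505615234375, 275.9234313964844), 13.279557228088379) mean [0.5256 0.2761 0.0352]
```

View pics/wrist_11.png

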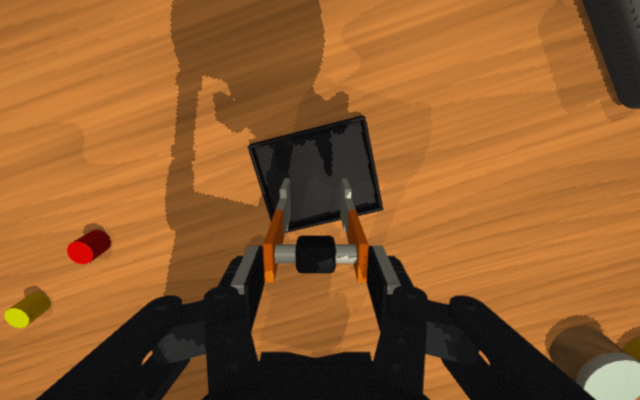

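View pics/side_11.png

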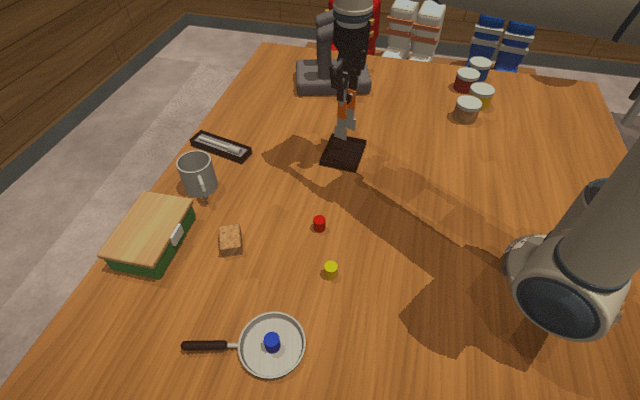

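The wax stands upright at the pan centre, side view (272,343), and the tongs hang over the tray. I'll lower.

>>> servo_tool(series="0 0 0.7 0 5.2;0 0 1.5 0 5.2;0 0 1.5 0 5.2;0 0 1.5 0 5.2;0 0 0.8 0 5.2")

```text
time_s: 17.55
tool_pos: [0.5083, -0.2687, 0.1115]
tool_rot: [-3.141, 0.004, -0.304]
force: [-0.1, 0.4, -1.3]
gripper_width: 0.0521
```

>>> servo_tool(series="0 0 0.3 0 5.2;0 0 0.1 0 5.2;0 0 0 0 5.2;0 0 0 0 5.2")

```text
time_s: 17.95
tool_pos: [0.5097, -0.2696, 0.1117]
tool_rot: [3.141, -0.002, -0.304]
force: [0.8, 0.4, -1.4]
gripper_width: 0.052
```

>>> servo_tool(series="0 0 0.2 0 5.2;0 0 0 0 5.2")

```text
time_s: 18.15
tool_pos: [0.5094, -0.2694, 0.1089]
tool_rot: [3.141, -0.0, -0.304]
force: [-0.7, 0.3, -1.6]
gripper_width: 0.0523
```

>>> servo_tool(series="0 0 0.2 0 5.2;0 0 0.1 0 5.2;0 0 0 0 5.2")

```text
time_s: 18.45
tool_pos: [0.5092, -0.2693, 0.1054]
tool_rot: [-3.142, 0.0, -0.304]
force: [-0.3, -0.7, -1.7]
gripper_width: 0.0524
```

>>> servo_tool(series="0 0 0.1 0 5.2;0 0 0 0 5.2;0 0 0 0 5.2")

```text
time_s: 18.75
tool_pos: [0.5093, -0.2694, 0.1048]
tool_rot: [-3.142, 0.0, -0.304]
force: [-0.5, -0.6, -1.7]
gripper_width: 0.0521
```

>>> servo_tool(series="0 0 0.1 0 5.2;0 0 0 0 5.2;0 0 0 0 5.2")

```text
time_s: 19.05
tool_pos: [0.5096, -0.2695, 0.1045]
tool_rot: [3.141, -0.001, -0.304]
force: [-0.9, 0.0, 3.0]
gripper_width: 0.0519
```

>>> servo_tool(series="0 0 0.1 0 5.2;0 0 0 0 5.2;0 0 0 0 5.2")

```text
time_s: 19.35
tool_pos: [0.5099, -0.2696, 0.1041]
tool_rot: [3.141, -0.002, -0.304]
force: [0.2, 0.2, 5.9]
gripper_width: 0.0524
```

The feet are on the tray floor: the force rose to +5.9 N. I'll release.

>>> servo_tool(series="0 0 0 0 5.5;0 0 0 0 5.8;0 0 0 0 6.1;0 0 0 0 6.4;0 0 0 0 6.8")

```text
time_s: 19.85
tool_pos: [0.5092, -0.2693, 0.1024]
tool_rot: [-3.142, 0.001, -0.304]
force: [0.9, -0.4, 0.5]
gripper_width: 0.0681
```

>>> servo_tool(series="0 0 0 0 7.5;0 0 0 0 8.2;0 0 0 0 8.5;0 0 0 0 8.5;0 0 0 0 8.5")

```text
time_s: 20.35
tool_pos: [0.5093, -0.2694, 0.1028]
tool_rot: [-3.142, 0.0, -0.304]
force: [0.5, 0.0, -0.2]
gripper_width: 0.0844
```

```bash
python3 blue.py 12
```

```text
20.35 [ 0.5093 -0.2694  0.1028] [-3.1416  0.     -0.3042] [ 0.5213  0.0345 -0.1657] 0.08443712864270118
wrist few 2
top 94 ztop 0.03796885908191432 zmin 0.031103173017630856 top circle ((525.8114013671875, 274.14337158203125), 12.524096488952637) mean [0.5262 0.2742 0.0361]
side 179 ztop 0.036713883505809716 zmin 0.01321057358190403 top circle ((525.1818237304688, 275.89764404296875), 13.296764373779297) mean [0.5256 0.2762 0.0353]
```

View pics/wrist_12.png

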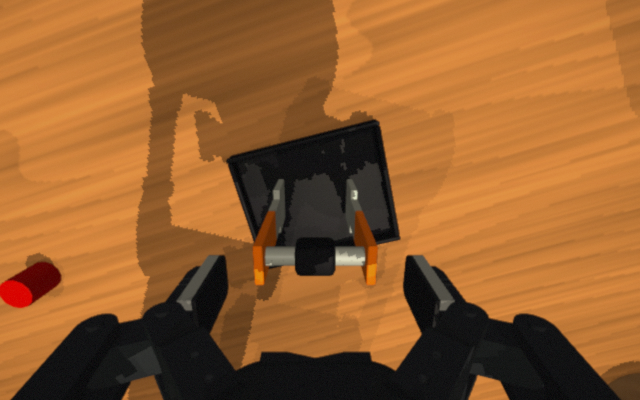

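The tongs stand free, with clear gaps to both fingers. I'll retreat straight up.

>>> servo_tool(series="0 0 -0.5 0 8.5;0 0 -1 0 8.5;0 0 -2 0 8.5;0 0 -2.5 0 8.5;0 0 -2.5 0 8.5")

```text
time_s: 21.0
tool_pos: [0.5093, -0.2693, 0.1896]
tool_rot: [3.141, -0.001, -0.304]
force: [0.0, -0.1, -0.1]
gripper_width: 0.085
```

>>> servo_tool(series="0 0 -2 0 8.5;0 0 -1.5 0 8.5;0 0 0 0 8.5;0 0 0 0 8.5;0 0 0 0 8.5")

```text
time_s: 21.5
tool_pos: [0.509, -0.2691, 0.2211]
tool_rot: [-3.141, 0.002, -0.304]
force: [-0.1, -0.5, 0.1]
gripper_width: 0.0848
```

```bash
python3 blue.py 13; python3 - <<'E'
from h import *
from rig import bot
s=bot.sense(); c=bot.camera("wrist"); P=wcloud(c,s); p=P[c["range_z"]>0]
p=p[(p[:,0]>.44)&(p[:,0]<.58)&(p[:,1]<-.19)&(p[:,1]>-.35)]
q=p[(p[:,2]>.095)&(p[:,2]<.125)]
print(len(q),cv2.minAreaRect(q[:,:2].astype(np.float32)*1000),np.percentile(q[:,2],98))
E
```

```text
21.5 [ 0.509  -0.2691  0.2211] [-3.141   0.0024 -0.3042] [-0.1398 -0.5253  0.1076] 0.08481955341089181
wrist 22 ztop 0.2980707919117881 zmin 0.009322751185906641 top circle ((510.1116943359375, -268.5873718261719), 62.434417724609375) mean [ 0.5147 -0.2703  0.2987]
top 93 ztop 0.03794580150983693 zmin 0.030443031077422977 top circle ((525.6248168945312, 274.0331115722656), 12.212308883666992) mean [0.5259 0.2736 0.0363]
side 179 ztop 0.03678769341231072 zmin 0.015048849673060045 top circle ((525.6087646484375, 276.05731201171875), 13.298081398010254) mean [0.5255 0.2763 0.0353]
1260 ((509.46044921875, -269.3092041015625), (61.51321029663086, 22.23529815673828), 72.31002807617188) 0.11713730717526327
```

View pics/side_13.png

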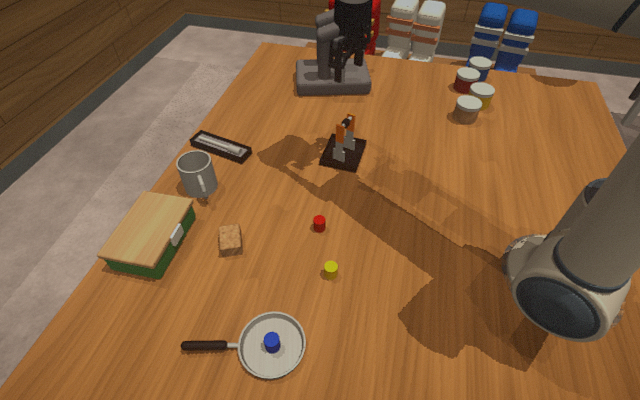

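The final side view shows the tongs upright in the tray at (345,142), the blue wax upright in the pan at (272,343), and the gripper clear of everything. I'll hand in.

```bash
python3 -c "
from rig import bot
print(bot.hand_in())"
```

```text
the job is handed in; nothing more can be done
None
```

I picked up the blue wax with the squeezed tongs and set it down in the pan. I then stood the tongs back in their tray, let go, backed off and handed the job in at about 22 s. No verdict was reported.

**Wax:** in the last pictures it stood about 2 mm from the pan's centre, with its top at z ≈ 0.037. A plug standing upright on the pan floor would have its top at 0.036.

**Tongs:** they stood upright in the tray within 1 mm of its centre, fully sprung open. Their top was at 0.117, against 0.116 expected. The gripper was clear of everything.

**Disagreements:**
- The gripper read 33–35 mm while holding the wax, not the 38 mm expected. The wax still lifted and stayed centred, so I took this to be give in the grip.
- The fixed cameras and the wrist camera differed by 1–3 mm, which is well inside the tolerances.

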